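Start-up sequence of the glassblower's burner

ROBOT

A 6-joint arm with a two-finger parallel gripper is mounted at the origin on the work surface. World frame = base frame: x ahead of the robot, y to its left, z up, the work surface at z = 0. Lengths are in m, angles in rad, forces in N, time in s.
With the tool pointing down it reaches from about 0.3 to 0.775 m from the base axis. Payload 14.6 kg.
Tool frame: the origin (TCP) lies at the very end of the fingers, on their centre line; the grasp point (between the pads) lies ctrl.tcp_to_grasp behind it (ctrl.tcp_to_grasp is the distance from the TCP to the grasp point, in m); x points along the fingers, y is the direction in which the jaws open and shut, and the axes are right-handed (so a half turn about x gives the same grasp; the last joint's range is limited). The gripper opens to 94 mm and grips with 3 to 60 N. Pads are 16 mm wide; open, the fingers measure 119 mm over their backs; the gripper's body (75 mm by 177 mm) begins 78 mm behind the grasp point.
Start: joints at [1.246, 0.3, 1.521, -0, 1.321, -0.067], TCP at [0.14, 0.532, 0.205] pointing down, gripper open.
Joint ranges: [-3.03, 3.03], [-0.79, 2.21], [0.23, 2.52], [-1.04, 4.18], [0, 3.07], [-2.55, 2.55]. Speed limits (rad/s): [2.22, 2.22, 2.57, 3.14, 3.14, 3.14].

INTERFACE

Orientations are given as [roll, pitch, yaw] about the fixed x, y, z axes, in that order (R = Rz(yaw) Ry(pitch) Rx(roll)).
In Python, from station import ctrl gives the robot as it stands.
- The arm moves only by the tool play_rows, never from a script. Its argument "increments" is a list that holds one entry, the list of rows, each a list of 5 numbers: the closure in counts, from 0 (fully open) to 255 (shut), then the shift along the tool's x, y, z in cm, then the turn about the tool's x in degrees. A call has 1 to 12 rows; each row shifts and turns the commanded pose from where the row before left it, along the tool's axes as they then stand; what a row does not reach is not made up. A row lasts 1/12 s, in which the tool goes at most 41.7 mm and 7.16 degrees, less where a joint would pass 70% of its speed; a pose out of reach is approached as far as the arm can. A call is refused whole if a number of a shift passes 4.17 or a number of a turn 7.16, either way. A call with a gripper value outside its range is refused whole. The fingers move at their own pace and stop on an object; "newtons" is the grip in N (left out, the last holds). Time passes only in rows, so rows that do not move let the fingers close. It gives the time, the measured TCP pose, the force and the opening at its end, in the units of the state.
- ctrl.get_obs(): the state, without advancing time (a new reading comes with each control period).
- ctrl.camera(name): name is "scene" or "top" or "wrist"; returns the picture (384x512x3 uint8, red, green, blue); there is no depth.
- ctrl.calibration(name): a dict with "fx", "fy", "cx", "cy" (pixels), "rvec" (rotation vector, rad) and "tvec" (3), from world to camera coordinates, as OpenCV has them; the wrist camera has in their place "T_tool_cam" (4x4, takes a point from camera to tool coordinates, whose origin is the TCP and whose axes are the tool frame's). Camera axes: x right, y down, z forward; pixel columns grow to the right and rows downward; lengths in m; the calibration is good to about 2 mm. The wrist camera is an equidistant fisheye: a pixel r from the principal point sees the ray r / f radians off the axis. A picture is of the moment at which its call begins: read the wrist's pose just before it. calibration takes no time and is no camera call.
- ctrl.hand_in(): hands the job in, once; it reports no verdict.
The state is a dict: "time_s": time; "qpos": joint angles; "joint_vel": joint speeds; "tau": joint torques, N m; "ee_pos": TCP position; "eef_rot": TCP orientation; "force": force on the tool from outside, world axes, zero at the start; "moment": the same for the moment, N m; "grip_width": finger opening in m.
Only numpy, scipy, OpenCV 4.12 (cv2) and the standard library are available. Lean on these libraries where they do the work, as an engineer would, in place of code of your own. Each camera call takes 0.05 s, during which the arm holds its last target.

TASK

Start up the glass burner in the safe order by pressing with your fingertips: first press the raised green-striped end of the rocker on the grey box until the extraction is fully on, then push the yellow gas key on the blue box all the way down so that it stays, and last press the orange igniter button on the black box fully down, hold it for a full second, and let go. Never press the gas key or the igniter before its turn, and do not press the red stop button. Do not lift or shove the loose igniter box, and leave everything else on the bench where it stands.

Things in the scene. Friction and masses are not known exactly. Their poses are not given: they have to be found in the camera images.
- fan_box: Grey switch box, 120 x 80 x 50 mm (x, y, z), screwed to the bench. Origin: centre of its underside; x along the rocker's length towards the rocker's on end (roughly away from the robot), z up.
- fan_rocker (a joint): Black V-shaped rocker on the grey box, two wings 34 mm long, 40 mm wide, hinged across the box's middle 60 mm above the bench. rad: 0 = off (green-striped wing on the box's +x side slopes up 21 degrees, its end 72 mm above the bench), 0.36 = fully on (that wing level, top at 60 mm, other wing raised); on counts above 0.29. Stiff (0.06 N m: 2 to 6 N at the wing), no spring, stays where left.
- fan_press (a point): Point on the top face of the green-striped wing, 24 mm from the hinge: where to press down. It moves with the rocker: when fully on it lies 24 mm from the box's centre along box +x, 60 mm above the bench.
- gas_box: Blue box, 140 x 80 x 50 mm (x, y, z), screwed to the bench. Origin: centre of its underside. It carries the yellow key 34 mm from its centre on its -x side (nearer the robot) and the red stop button 36 mm on its +x side.
- gas_key (a joint): Yellow square gas key on the blue box, 38 x 38 mm, pushed straight down. Joint in m: 0 = up (top 66 mm above the bench), 0.008 = fully down (top 58 mm above the bench). Counts as down above 0.0065. Resists with about 4 N, has no spring, and stays where it is left.
- gas_press (a point): Centre of the top face of the yellow key; moves with it.
- stop_button (a joint): Red round stop button on the blue box, 28 mm across, top 64 mm above the bench, 70 mm from the yellow key: leave it alone. Joint in m: 0 = up, 0.006 = pressed; springs back.
- stop_top (a point): Centre of the top face of the red stop button.
- igniter_box: Black box, 110 x 85 x 40 mm (x, y, z), about 0.9 kg, standing loose on the bench, not to be lifted or shoved. Origin: centre of its underside, z up.
- igniter (a joint): Orange round button in the middle of the black box's top, 32 mm across. Joint in m: 0 = up (top 54 mm above the bench), 0.006 = fully down (top 48 mm above the bench). Counts as down above 0.0045. Spring: 1.5 N to start, 5 N at the bottom; comes up again when let go.
- igniter_top (a point): Centre of the top face of the orange button; moves with it.
- jar: Small amber glass jar with steel cap, 36 mm across, 65 mm tall, loose, between two of the boxes: leave it. Origin: centre of its underside.
- tweezers: Steel tweezers, 130 x 14 x 9 mm, lying loose between two of the boxes, long axis x: leave them. Origin: centre of the underside.
- paddle: Graphite paddle with wooden handle, 215 mm long and 18 mm high, lying loose on the robot's side of the boxes, long axis x (handle to -x): leave it. Origin: underside, between handle and blade.
- beaker: Clear glass beaker, 68 mm across, 85 mm tall, loose, beyond the boxes: leave it. Origin: centre of its underside.
- flask: Small green glass flask, 68 mm across, 90 mm tall, loose, beyond the boxes: leave it. Origin: centre of its underside.
- wrench: Steel wrench lying loose on the left of the bench, long axis x: leave it. Origin: centre of its underside.
Mind the look-alikes: they are no part of the job. Leave any pink, purple or turquoise look-alike of the fan_box alone.

How it is judged:
By the outcome, as a careful person would: the job done as asked, in the order asked, and still so for the second after the job is handed in, with the robot touching nothing.
It also fails if it takes over 58 s, if anything falls off the work surface, if the arm or the gripper's body presses on something with over 40 N, if the wrist force passes 120 N, or if a joint passes its speed limit or range.

## Working session

There is one attempt and no reset: what is moved stays moved. The work goes in short steps, Python scripts to look and compute and a tool call to move; the robot and the scene stay as the last step left them, time stands still between calls to the robot, and variables do not carry over. Pictures are saved under pics/ and viewed, and the job is handed in when it is done.

Besides the shell and the picture viewer there is one more tool, called after "Request:" as name(argument=value, ...) on one line, values as JSON. play_rows: Moves the arm, as the interface text tells. Its arguments: {"type":"object","properties":{"increments":{"type":"array"},"newtons":{"type":"number"}},"required":["increments"]}

```bash
mkdir -p pics
python3 - <<'E'
from station import ctrl
import cv2,json
o=ctrl.get_obs();print(o, ctrl.tcp_to_grasp)
for n in("scene","top","wrist"):
    im=ctrl.camera(n);cv2.imwrite(f"pics/{n}0.png",im[:,:,::-1]);c=ctrl.calibration(n);print(n,c)
E
```

```text
{'time_s': 0.0, 'qpos': array([ 1.24638146e+00,  3.00494517e-01,  1.52159991e+00, -1.22841147e-05,
        1.32068834e+00, -6.65947995e-02]), 'joint_vel': array([-7.18941746e-04, -1.45508133e-03, -7.97370346e-04,  1.52504723e-03,
        1.21857779e-05,  4.21928402e-04]), 'tau': array([-4.66998936e-04, -5.31807017e+01, -3.52742851e+01,  7.09010242e-02,
        2.43107253e-02, -6.10261282e-05]), 'ee_pos': array([0.14015271, 0.53156551, 0.20486552]), 'eef_rot': array([-1.62739391,  1.56960615, -1.88521092]), 'force': array([-0.96839211,  0.01659659,  0.0418494 ]), 'moment': array([0.02743134, 0.00110265, 0.01219944]), 'grip_width': 0.09389493136327134} 0.0188
scene {'fx': 348.4409931891617, 'fy': 348.4409931891617, 'cx': 251.21808838981718, 'cy': 193.5019343777045, 'rvec': array([ 0.99277175,  2.32825257, -1.16439724]), 'tvec': array([ 0.30890337, -0.19568244,  1.2701486 ])}
top {'fx': 354.21168283478863, 'fy': 354.21168283478863, 'cx': 257.602558026866, 'cy': 193.20219375528362, 'rvec': array([ 2.16802954, -2.12542451,  0.16493131]), 'tvec': array([0.06789908, 0.51240543, 0.9348813 ])}
wrist {'fx': 297.3186396354542, 'fy': 297.3186396354542, 'cx': 257.272769507253, 'cy': 194.20557169214877, 'T_tool_cam': array([[-8.48153611e-05, -2.77195713e-01,  9.60813473e-01,
        -1.79878430e-01],
       [ 9.99999134e-01,  1.23852657e-03,  4.45590696e-04,
         4.53692075e-04],
       [-1.31350885e-03,  9.60812678e-01,  2.77195368e-01,
        -8.12716780e-02],
       [ 0.00000000e+00,  0.00000000e+00,  0.00000000e+00,
         1.00000000e+00]])}
```

View pics/scene0.png

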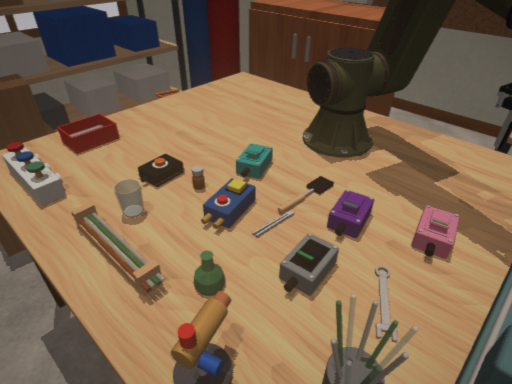

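View pics/top0.png

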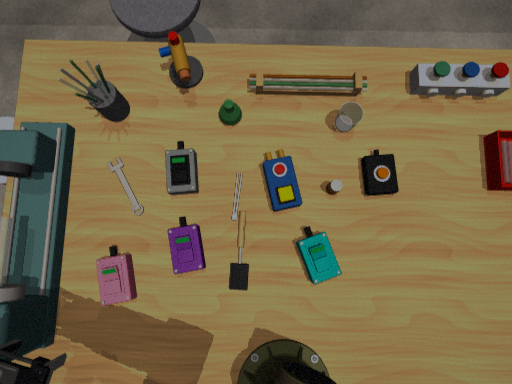

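View pics/wrist0.png

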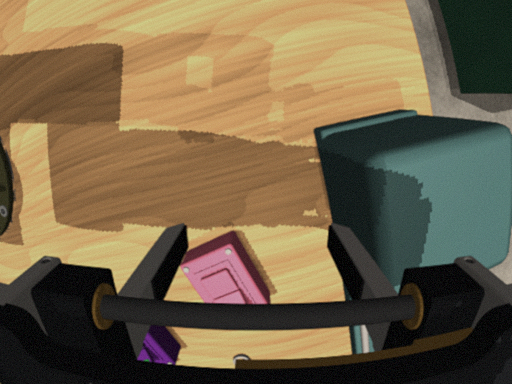

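The top view shows the grey box at (181,170), with its green stripe at about (180,158). The blue box is at (282,182), with the yellow key at (286,193) and the red button at (280,169). The black box is at (380,174), with the orange button at (383,172). Next I'll measure them.

```bash
cat > h.py <<'E'
import numpy as np,cv2
from station import ctrl
def ray(cal,u,v):
    R,_=cv2.Rodrigues(cal["rvec"]);d=R.T@np.array([(u-cal["cx"])/cal["fx"],(v-cal["cy"])/cal["fy"],1]);return -R.T@cal["tvec"],d
def onz(cal,u,v,z):
    o,d=ray(cal,u,v);return o+d*(z-o[2])/d[2]
def two(c1,p1,c2,p2):
    o1,d1=ray(c1,*p1);o2,d2=ray(c2,*p2)
    A=np.stack([d1,-d2],1);s=np.linalg.lstsq(A,o2-o1,rcond=None)[0]
    a=o1+d1*s[0];b=o2+d2*s[1];return (a+b)/2,np.linalg.norm(a-b)
def blobs(hsv,lo,hi,roi,amin=8):
    m=cv2.inRange(hsv,np.array(lo),np.array(hi));k=np.zeros_like(m);x0,y0,x1,y1=roi;k[y0:y1,x0:x1]=m[y0:y1,x0:x1]
    n,l,s,c=cv2.connectedComponentsWithStats(k)
    return [(s[i,4],c[i].round(2),s[i,:4]) for i in range(1,n) if s[i,4]>=amin],k
E
cat > m.py <<'E'
from h import *
t=cv2.imread("pics/top0.png");s=cv2.imread("pics/scene0.png")
T=ctrl.calibration("top");S=ctrl.calibration("scene")
ht=cv2.cvtColor(t,cv2.COLOR_BGR2HSV);hs=cv2.cvtColor(s,cv2.COLOR_BGR2HSV)
R={"green":([45,90,60],[75,255,255],(165,145,198,195),(280,230,340,295),.068),
"yellow":([23,150,120],[33,255,255],(262,150,302,212),(200,170,260,225),.066),
"red":([0,150,90],[6,255,255],(262,150,302,212),(200,170,260,225),.064),
"orange":([7,150,120],[18,255,255],(360,155,400,195),(135,150,185,190),.054),
"blue":([105,100,40],[125,255,255],(262,150,305,215),(200,170,260,225),.05),
}
for n,(lo,hi,rt,rs,z) in R.items():
    b,k=blobs(ht,lo,hi,rt);b2,_=blobs(hs,lo,hi,rs)
    print(n,b,b2)
    if b:
        p=max(b,key=lambda q:q[0])[1];print("  top",onz(T,*p,z).round(4))
        if b2:
            p2=max(b2,key=lambda q:q[0])[1];print("  scene",onz(S,*p2,z).round(4),"two",two(T,p,S,p2))
cv2.imwrite("pics/topz.png",cv2.resize(t[140:215,155:410],None,fx=3.1,fy=3.1,interpolation=cv2.INTER_CUBIC))
cv2.imwrite("pics/scz.png",cv2.resize(s[140:300,130:350],None,fx=3.5,fy=3.5,interpolation=cv2.INTER_CUBIC))
E
python3 m.py
```

```text
green [(np.int32(64), array([177.91, 159.66]), array([172, 157,  13,   6], dtype=int32))] [(np.int32(64), array([305.59, 254.8 ]), array([297, 251,  17,   9], dtype=int32))]
  top [0.5934 0.2946 0.068 ]
  scene [0.5913 0.2945 0.068 ] two (array([0.59276544, 0.29473739, 0.06937942]), np.float64(0.0011554514068949765))
yellow [(np.int32(182), array([285.5, 193.5]), array([278, 186,  16,  16], dtype=int32))] [(np.int32(94), array([236.41, 183.3 ]), array([229, 179,  16,  10], dtype=int32))]
  top [0.5075 0.0038 0.066 ]
  scene [0.5087 0.0041 0.066 ] two (array([0.5077433 , 0.00350941, 0.06516948]), np.float64(0.0004942278590985937))
red [(np.int32(72), array([279.39, 168.68]), array([275, 164,  10,  10], dtype=int32))] [(np.int32(67), array([222., 199.]), array([218, 195,   9,   9], dtype=int32))]
  top [0.5752 0.0206 0.064 ]
  scene [0.5802 0.0252 0.064 ] two (array([0.57620314, 0.02036552, 0.05915616]), np.float64(0.00013987131987337542))
orange [(np.int32(88), array([382.8 , 172.34]), array([378, 168,  11,  10], dtype=int32))] [(np.int32(46), array([159.07, 160.04]), array([154, 158,  11,   5], dtype=int32))]
  top [ 0.5731 -0.2625  0.054 ]
  scene [ 0.5736 -0.2635  0.054 ] two (array([ 0.57344307, -0.26289978,  0.05401231]), np.float64(0.0009931023737864324))
blue [(np.int32(979), array([281.65, 182.19]), array([263, 156,  39,  55], dtype=int32))] [(np.int32(427), array([228.26, 199.75]), array([205, 185,  49,  29], dtype=int32))]
  top [0.5408 0.0132 0.05  ]
  scene [0.5594 0.0254 0.05  ] two (array([0.54472169, 0.01092744, 0.03372282]), np.float64(0.0028118196914810184))
```

```bash
sleep 1; ls pics
```

```text
scene0.png
scz.png
top0.png
topz.png
wrist0.png
```

View pics/topz.png

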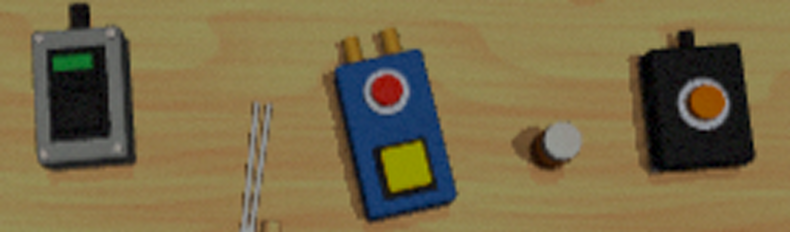

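View pics/scz.png

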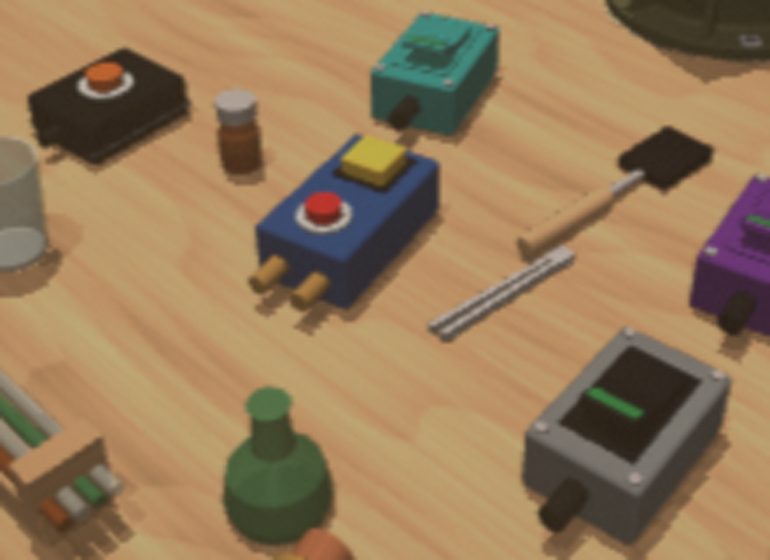

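```bash
cat >> h.py <<'E'
from scipy.spatial.transform import Rotation as Ro
def pose():
    o=ctrl.get_obs();R=Ro.from_euler("xyz",o["eef_rot"]).as_matrix();return o,R
E
python3 - <<'E'
from h import *
o,R=pose();print(R.round(3));print(np.degrees(np.arctan2(R[1,1],R[0,1])))
T=ctrl.calibration("top")
f=lambda x,y,z:onz(T,155+(x+.5)/3.1-.5,140+(y+.5)/3.1-.5,z)
sc=np.array([f(*p,.05) for p in((38,39),(121,31),(117,147),(44,153))]);print(sc.round(4),sc.mean(0))
ax=(sc[0]+sc[1]-sc[2]-sc[3])/2;print(ax,np.degrees(np.arctan2(ax[1],ax[0])))
a=np.array([f(*p,z) for p,z in(((50,50),.072),((104,47),.072),((110,135),.06),((52,138),.06))]);print(a.round(4),a.mean(0))
# green stripe extent
E
```

```text
[[-0.     0.255  0.967]
 [-0.001  0.967 -0.255]
 [-1.    -0.001 -0.   ]]
75.22816990365061
[[0.6181 0.33   0.05  ]
 [0.627  0.2567 0.05  ]
 [0.5223 0.2554 0.05  ]
 [0.5157 0.3189 0.05  ]] [0.57077065 0.29024966 0.05      ]
[0.10349717 0.00619949 0.        ] 3.4279265228197233
[[0.6027 0.3133 0.072 ]
 [0.6064 0.2667 0.072 ]
 [0.5311 0.2601 0.06  ]
 [0.5275 0.3102 0.06  ]] [0.56690674 0.28759154 0.066     ]
```

Request:
play_rows(increments=[[[255,0,-1.45,0.38,0],[255,0,-1.45,0.38,0],[255,0,-1.45,0.38,0],[255,0,-1.45,0.38,0],[255,0,-1.45,0.38,0],[255,0,-1.45,0.38,0],[255,0,-1.45,0.38,0],[255,0,-1.45,0.38,0],[255,0,-1.45,0.38,0],[255,0,-1.45,0.38,0],[255,0,-1.45,0.38,0],[255,0,-1.45,0.38,0]]], newtons=20)

```text
time_s: 1.15
ee_pos: [0.1398, 0.3511, 0.2053]
eef_rot: [-1.751, 1.571, -2.009]
force: [-0.4, -0.5, 0.3]
grip_width: 0.0174
```

Request:
play_rows(increments=[[[255,0,0,0,-4],[255,0,0,0,-4],[255,0,0,0,-4],[255,0,0,0,-4],[255,0,0,0,-4]]])

```text
time_s: 1.57
ee_pos: [0.1399, 0.3518, 0.2054]
eef_rot: [-2.072, 1.571, -1.978]
force: [0.4, 0.5, 0.6]
grip_width: 0.0004
```

Request:
play_rows(increments=[[[255,0,-0.7,2.9,0],[255,0,-0.7,2.9,0],[255,0,-0.7,2.9,0],[255,0,-0.7,2.9,0],[255,0,-0.7,2.9,0],[255,0,-0.7,2.9,0],[255,0,-0.7,2.9,0],[255,0,-0.7,2.9,0],[255,0,-0.7,2.9,0],[255,0,-0.7,2.9,0],[255,0,-0.7,2.9,0],[255,0,-0.7,2.9,0]]])

```text
time_s: 2.57
ee_pos: [0.4955, 0.2995, 0.2051]
eef_rot: [-2.768, 1.57, -2.677]
force: [0.5, 0.9, -0.1]
grip_width: 0.0006
```

Request:
play_rows(increments=[[[255,0,0,0,0],[255,0,0,0,0],[255,0,0,0,0]]])

```text
time_s: 2.82
ee_pos: [0.4936, 0.3, 0.2051]
eef_rot: [-2.921, 1.57, -2.829]
force: [0.4, -0.4, 0.0]
grip_width: 0.0004
```

```bash
cat >> h.py <<'E'
def wonz(W,o,R,u,v,z):
    a=np.array([u-W["cx"],v-W["cy"]]);r=np.hypot(*a);th=r/W["fx"]
    d=np.array([*(a/r*np.sin(th)),np.cos(th)]);M=W["T_tool_cam"]
    c=R@M[:3,3]+o["ee_pos"];d=R@M[:3,:3]@d;return c+d*(z-c[2])/d[2]
E
python3 - <<'E'
from h import *
o,R=pose();im=ctrl.camera("wrist")[:,:,::-1];cv2.imwrite("pics/w1.png",im);print(o["ee_pos"],R.round(3),o["force"])
E
```

```text
[0.49360964 0.30002586 0.20505684] [[-0.001 -0.091  0.996]
 [-0.     0.996  0.091]
 [-1.    -0.    -0.001]] [ 0.36596887 -0.44214971  0.04913378]
```

View pics/w1.png

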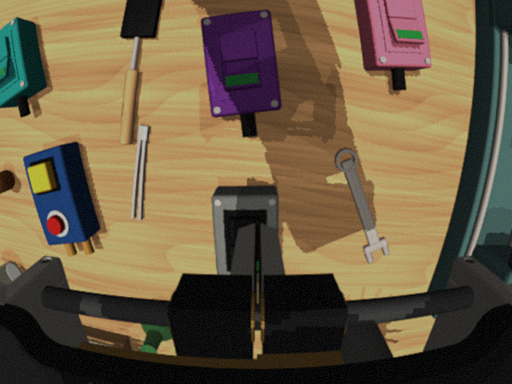

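The wrist view shows the near end of the grey box, with screws at about (219,201) and (272,201). The fingers hide the rest of it. The yellow key shows at (41,178).

Run:
```python
from h import *
o,R=pose();W=ctrl.calibration("wrist")
im=cv2.imread("pics/w1.png")
for p in((219,201),(272,201)): print(wonz(W,o,R,*p,.05))
for p in((224,212),(269,212),):print("rec",wonz(W,o,R,*p,.05))
hs=cv2.cvtColor(im,cv2.COLOR_BGR2HSV)
for n,lo,hi,z in(("y",[23,150,80],[33,255,255],.066),("r",[0,150,80],[6,255,255],.064)):
    for b in blobs(hs,lo,hi,(20,130,110,260))[0]: print(n,b,wonz(W,o,R,*b[1],z))
cv2.imwrite("pics/w1z.png",cv2.resize(im[170:300,190:310],None,fx=4.5,fy=4.5,interpolation=cv2.INTER_CUBIC))
```

```text
[0.52141301 0.25779836 0.05      ]
[0.51552059 0.32041051 0.05      ]
rec [0.53467244 0.26458333 0.05      ]
rec [0.52956526 0.31831996 0.05      ]
y (np.int32(488), array([ 38.85, 177.99]), array([ 28, 163,  23,  30], dtype=int32)) [0.50898656 0.00608191 0.066     ]
r (np.int32(171), array([ 53.92, 225.3 ]), array([ 48, 217,  13,  17], dtype=int32)) [0.57627333 0.02316721 0.064     ]
```

View pics/w1z.png

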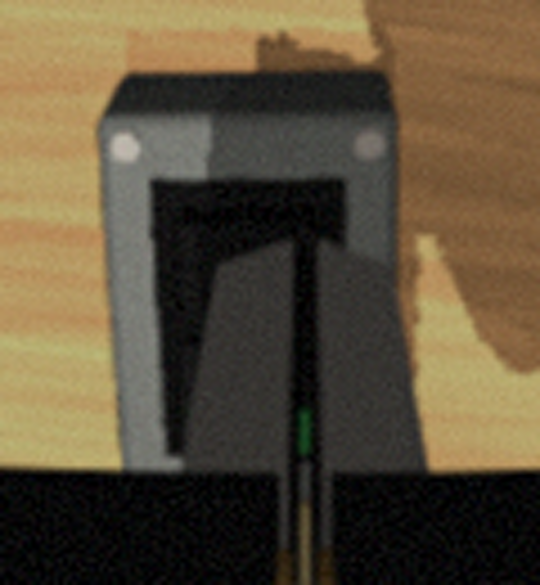

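Request:
play_rows(increments=[[[255,0,-0.31,1.96,0],[255,0,-0.31,1.96,0],[255,0,-0.31,1.96,0],[255,0,-0.31,1.96,0],[255,0,-0.31,1.96,0],[255,2.5,0,0,0],[255,3,0,0,0],[255,3,0,0,0],[255,2,0,0,0],[255,1,0,0,0],[255,0,0,0,0],[255,0,0,0,0]]])

```text
time_s: 3.87
ee_pos: [0.5931, 0.294, 0.0916]
eef_rot: [0.3, 1.57, 0.392]
force: [0.0, -0.2, 0.5]
grip_width: 0.0005
```

Run:
```python
from h import *
o,R=pose();print(o["ee_pos"],o["force"],o["time_s"])
im=np.vstack([ctrl.camera("top")[130:225,130:230],ctrl.camera("scene")[210:305,260:360]])[:,:,::-1];cv2.imwrite("pics/p1.png",cv2.resize(im,None,fx=3,fy=3))
```

```text
[0.59314982 0.29399724 0.0916082 ] [ 0.02611137 -0.24883236  0.46045383] 3.8667
```

View pics/p1.png

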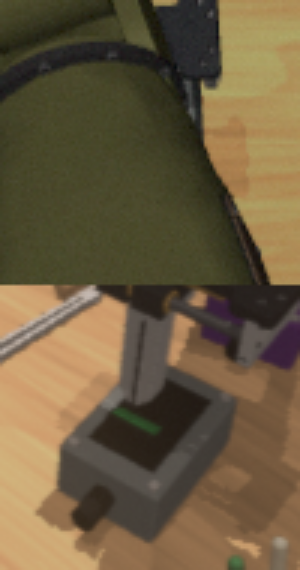

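The scene view shows the closed fingertips just above the rocker, over the striped wing. Now I'll press down.

Request:
play_rows(increments=[[[255,1,0,0,0],[255,0.5,0,0,0],[255,0.3,0,0,0],[255,0.3,0,0,0],[255,0.3,0,0,0],[255,0.3,0,0,0],[255,0.2,0,0,0],[255,0.2,0,0,0],[255,0,0,0,0],[255,0,0,0,0]]])

```text
time_s: 4.8
ee_pos: [0.5935, 0.2936, 0.0603]
eef_rot: [0.239, 1.57, 0.33]
force: [-0.4, -1.2, 7.7]
grip_width: 0.0004
```

Request:
play_rows(increments=[[[255,0.1,0,0,0],[255,0.1,0,0,0],[255,0,0,0,0],[255,0,0,0,0],[255,0,0,0,0]]])

```text
time_s: 5.22
ee_pos: [0.5936, 0.2936, 0.06]
eef_rot: [0.247, 1.569, 0.338]
force: [-6.8, -4.5, 23.5]
grip_width: 0.0003
```

Request:
play_rows(increments=[[[255,-1,0,0,0],[255,-3,0,0,0],[255,-3,0,0,0],[255,-3,0,0,0],[255,0,-2,-0.8,0],[255,0,-2,-0.8,0],[255,0,-2,-0.8,0],[255,0,-2,-0.8,0],[255,0,-2,-0.8,0],[255,0,-2,-0.8,0],[255,0,-2,-0.8,0]]])

```text
time_s: 6.13
ee_pos: [0.5494, 0.148, 0.1572]
eef_rot: [-3.106, 1.57, -3.015]
force: [0.9, 2.1, -0.2]
grip_width: 0.0007
```

Request:
play_rows(increments=[[[255,0,0,0,0],[255,0,0,0,0],[255,0,0,0,0]]])

```text
time_s: 6.38
ee_pos: [0.5502, 0.1495, 0.1574]
eef_rot: [2.345, 1.571, 2.436]
force: [0.1, 1.0, 0.8]
grip_width: 0.0006
```

Run:
```python
from h import *
o,R=pose();print(o["ee_pos"],R.round(3),o["force"],o["time_s"])
W=ctrl.calibration("wrist")
im=ctrl.camera("wrist")[:,:,::-1];cv2.imwrite("pics/w2.png",im)
t=ctrl.camera("top")[:,:,::-1];s=ctrl.camera("scene")[:,:,::-1]
a=cv2.resize(s[140:300,130:350],(550,400));cv2.imwrite("pics/s2.png",a);cv2.imwrite("pics/t2.png",t)
hs=cv2.cvtColor(im,cv2.COLOR_BGR2HSV)
for n,lo,hi,z in(("y",[23,150,80],[33,255,255],.066),("r",[0,150,80],[6,255,255],.064)):
    for b in blobs(hs,lo,hi,(0,0,512,250),60)[0]: print(n,b,wonz(W,o,R,*b[1],z))
S=ctrl.calibration("scene");b=blobs(cv2.cvtColor(s,cv2.COLOR_BGR2HSV),[45,90,60],[75,255,255],(280,230,340,295))[0];print(b)
```

```text
[0.55024069 0.14946949 0.15743133] [[-0.    -0.091  0.996]
 [ 0.     0.996  0.091]
 [-1.     0.    -0.   ]] [0.12584474 1.040135   0.77054822] 6.3833
y (np.int32(1149), array([115.4 , 143.62]), array([ 98, 122,  36,  43], dtype=int32)) [0.5085603  0.00563465 0.066     ]
r (np.int32(428), array([132.18, 209.12]), array([121, 196,  23,  26], dtype=int32)) [0.57589061 0.02260843 0.064     ]
[(np.int32(83), array([304.98, 258.24]), array([297, 253,  17,  11], dtype=int32))]
```

View pics/s2.png

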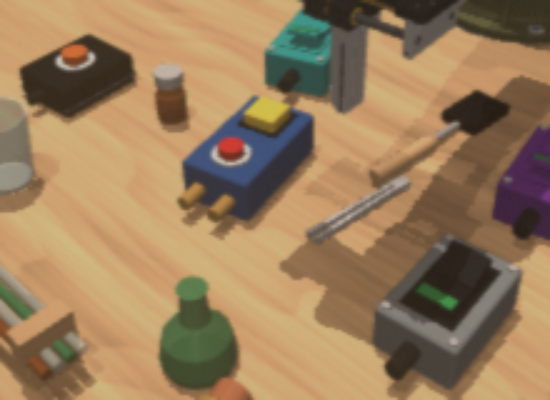

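View pics/w2.png

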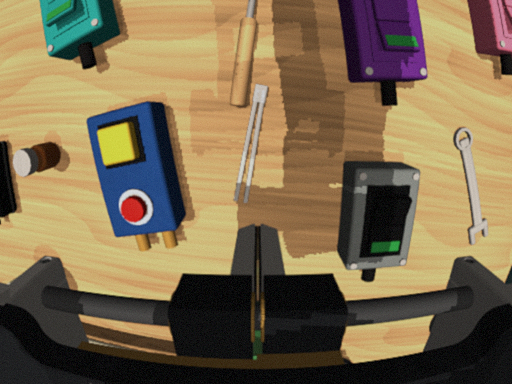

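The extraction rocker is on: the near wing is raised and the striped wing is level. Next is the yellow key at about (0.508, 0.005).

Request:
play_rows(increments=[[[255,0,-2,-0.79,0],[255,0,-2,-0.79,0],[255,0,-2,-0.79,0],[255,0,-2,-0.79,0],[255,0,-2,-0.79,0],[255,0,-2,-0.79,0],[255,0,-2,-0.79,0],[255,2,0,0,0],[255,3,0,0,0],[255,2,0,0,0],[255,0,0,0,0],[255,0,0,0,0]]])

```text
time_s: 7.53
ee_pos: [0.5078, 0.0049, 0.0873]
eef_rot: [2.971, 1.569, 3.063]
force: [1.0, -0.6, 0.6]
grip_width: 0.0004
```

Request:
play_rows(increments=[[[255,1,0,0,0],[255,0.6,0,0,0],[255,0.3,0,0,0],[255,0.3,0,0,0],[255,0.3,0,0,0],[255,0.3,0,0,0],[255,0.2,0,0,0],[255,0,0,0,0],[255,0,0,0,0]]])

```text
time_s: 8.28
ee_pos: [0.5081, 0.0046, 0.0581]
eef_rot: [-0.01, 1.57, 0.081]
force: [-3.8, 1.0, 9.1]
grip_width: 0.0002
```

Request:
play_rows(increments=[[[255,0.15,0,0,0],[255,0,0,0,0],[255,0,0,0,0],[255,0,0,0,0]]])

```text
time_s: 8.62
ee_pos: [0.5082, 0.0046, 0.0577]
eef_rot: [-0.089, 1.57, 0.003]
force: [-10.8, 1.7, 26.1]
grip_width: 0.0002
```

Request:
play_rows(increments=[[[255,-1,0,0,0],[255,-3,0,0,0],[255,-3,0,0,0],[255,-3,0,0,0],[255,0,-1.95,0.29,0],[255,0,-1.95,0.29,0],[255,0,-1.95,0.29,0],[255,0,-1.95,0.29,0],[255,0,-1.95,0.29,0],[255,0,-1.95,0.29,0],[255,0,-1.95,0.29,0]]])

```text
time_s: 9.53
ee_pos: [0.5407, -0.1306, 0.1559]
eef_rot: [-0.864, 1.571, -0.773]
force: [0.4, 0.4, 0.3]
grip_width: 0.0004
```

Request:
play_rows(increments=[[[255,0,0,0,0],[255,0,0,0,0],[255,0,0,0,0]]])

```text
time_s: 9.78
ee_pos: [0.5403, -0.129, 0.1558]
eef_rot: [2.389, 1.571, 2.48]
force: [-0.3, 0.7, -0.6]
grip_width: 0.0007
```

Run:
```python
from h import *
o,R=pose();print(o["ee_pos"],R.round(3),o["force"],o["time_s"])
W=ctrl.calibration("wrist")
im=ctrl.camera("wrist")[:,:,::-1];cv2.imwrite("pics/w3.png",im)
s=ctrl.camera("scene")[:,:,::-1]
cv2.imwrite("pics/s3.png",cv2.resize(s[140:300,130:350],(550,400)))
hs=cv2.cvtColor(im,cv2.COLOR_BGR2HSV)
for n,lo,hi,z in(("y",[23,150,80],[33,255,255],.058),("o",[7,150,80],[18,255,255],.054)):
    for b in blobs(hs,lo,hi,(0,0,512,250),60)[0]: print(n,b,wonz(W,o,R,*b[1],z))
S=ctrl.calibration("scene");h=cv2.cvtColor(s,cv2.COLOR_BGR2HSV)
print(blobs(h,[23,150,120],[33,255,255],(200,170,260,225))[0])
```

```text
[ 0.54034156 -0.12900075  0.1558262 ] [[-0.    -0.091  0.996]
 [ 0.     0.996  0.091]
 [-1.     0.    -0.   ]] [-0.27942168  0.73268199 -0.60859216] 9.7833
y (np.int32(155), array([388.08, 169.82]), array([374, 160,  29,  28], dtype=int32)) [0.50129124 0.00166145 0.058     ]
o (np.int32(74), array([249.57, 172.23]), array([238, 168,  29,  15], dtype=int32)) [ 0.51910024 -0.13774534  0.054     ]
o (np.int32(534), array([131.13, 212.34]), array([119, 198,  26,  28], dtype=int32)) [ 0.57308579 -0.26098693  0.054     ]
[]
```

View pics/s3.png

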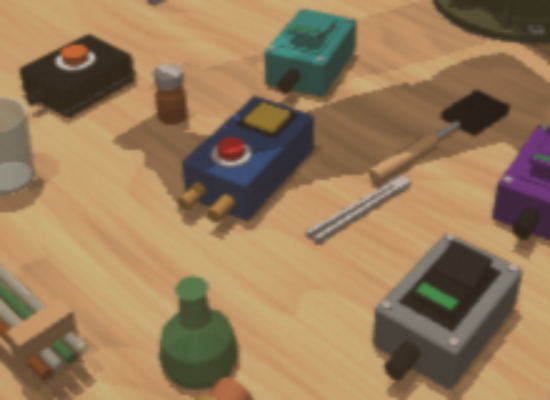

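View pics/w3.png

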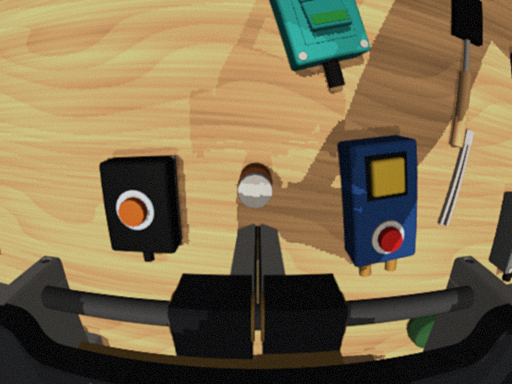

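The scene view shows the yellow key sitting low and flush, and the red button still up. Now the igniter at (0.573, -0.262).

Request:
play_rows(increments=[[[255,0,-1.93,0.29,0],[255,0,-1.93,0.29,0],[255,0,-1.93,0.29,0],[255,0,-1.93,0.29,0],[255,0,-1.93,0.29,0],[255,0,-1.93,0.29,0],[255,0,-1.93,0.29,0],[255,3,0,0,0],[255,3,0,0,0],[255,2.5,0,0,0],[255,0,0,0,0],[255,0,0,0,0]]])

```text
time_s: 10.88
ee_pos: [0.5729, -0.2615, 0.0708]
eef_rot: [2.57, 1.569, 2.662]
force: [0.4, 1.0, 0.8]
grip_width: 0.0005
```

Request:
play_rows(increments=[[[255,1,0,0,0],[255,0.4,0,0,0],[255,0.3,0,0,0],[255,0.2,0,0,0],[255,0.2,0,0,0],[255,0.2,0,0,0],[255,0.1,0,0,0],[255,0,0,0,0]]])

```text
time_s: 11.55
ee_pos: [0.5734, -0.2623, 0.0482]
eef_rot: [-0.431, 1.57, -0.339]
force: [-2.6, 3.2, 10.8]
grip_width: 0.0003
```

Request:
play_rows(increments=[[[255,0.05,0,0,0],[255,0,0,0,0],[255,0,0,0,0],[255,0,0,0,0],[255,0,0,0,0],[255,0,0,0,0],[255,0,0,0,0],[255,0,0,0,0],[255,0,0,0,0],[255,0,0,0,0],[255,0,0,0,0],[255,0,0,0,0]]])

```text
time_s: 12.55
ee_pos: [0.5734, -0.2623, 0.0481]
eef_rot: [-0.453, 1.569, -0.362]
force: [-5.2, 4.0, 14.4]
grip_width: 0.0005
```

Request:
play_rows(increments=[[[255,0,0,0,0],[255,0,0,0,0],[255,0,0,0,0],[255,0,0,0,0]]])

```text
time_s: 12.88
ee_pos: [0.5735, -0.2623, 0.0481]
eef_rot: [-0.44, 1.569, -0.348]
force: [-5.0, 4.2, 14.3]
grip_width: 0.0002
```

Request:
play_rows(increments=[[[255,-0.5,0,0,0],[255,-1,0,0,0],[255,-3,0,0,0],[255,-3,0,0,0],[255,-3,0,0,0],[255,0,1.5,-1.5,0],[255,0,1.5,-1.5,0],[255,0,1.5,-1.5,0],[255,0,1.5,-1.5,0],[255,0,1.5,-1.5,0],[255,0,0,0,0],[255,0,0,0,0]]])

```text
time_s: 13.88
ee_pos: [0.4914, -0.1943, 0.1523]
eef_rot: [-0.716, 1.57, -0.625]
force: [-0.1, -0.8, -0.7]
grip_width: 0.0006
```

Run:
```python
from h import *
o,R=pose();print(o["ee_pos"],o["force"],o["time_s"])
W=ctrl.calibration("wrist")
im=ctrl.camera("wrist")[:,:,::-1];cv2.imwrite("pics/w4.png",im)
s=ctrl.camera("scene")[:,:,::-1]
cv2.imwrite("pics/s4.png",cv2.resize(s[140:300,130:350],(770,560)))
s3=cv2.imread("pics/scene0.png")
for n,a in(("before",s3),("after",s)):
    h=cv2.cvtColor(np.ascontiguousarray(a),cv2.COLOR_BGR2HSV);print(n,blobs(h,[7,150,120],[18,255,255],(135,150,185,190))[0])
```

```text
[ 0.49144127 -0.19430874  0.15228981] [-0.08389631 -0.80486645 -0.66071472] 13.8833
before [(np.int32(46), array([159.07, 160.04]), array([154, 158,  11,   5], dtype=int32))]
after [(np.int32(50), array([159.02, 160.28]), array([154, 158,  11,   6], dtype=int32))]
```

View pics/s4.png

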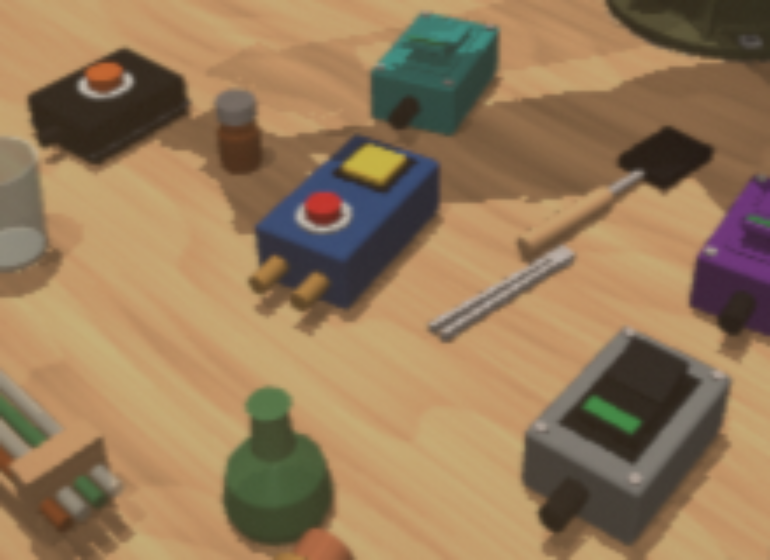

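View pics/w4.png

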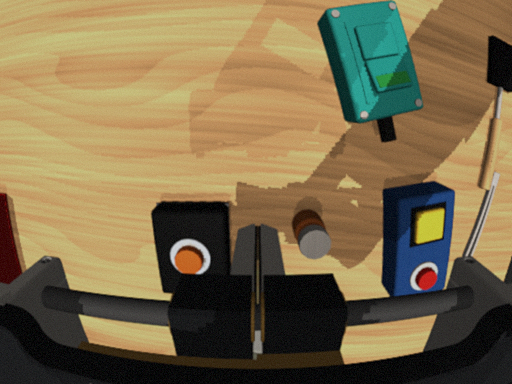

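The igniter is back up and its box hasn't moved. The yellow key is down, the rocker is on, the red button is up, and the fingers are clear of everything. I'm handing in.

```bash
python3 -c "
from station import ctrl
print(ctrl.hand_in())"
```

```text
the job is handed in; nothing more can be done
None
```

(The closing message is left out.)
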